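# Clip the price card onto the box of sugar cones

### The arm

A 6-joint arm with a two-finger parallel gripper is mounted at the origin on the work surface. World frame = base frame: x ahead of the robot, y to its left, z up, the work surface at z = 0. Lengths are in m, angles in rad, forces in N, time in s.
With the tool pointing down it reaches from about 0.325 to 0.775 m from the base axis. Payload 5.5 kg.
Tool frame: the origin (TCP) lies between the finger pads; the fingertips stand 14 mm ahead of it and the grasp point (between the pads) lies 5 mm behind it; z points along the fingers, y is the direction in which the jaws open and shut (so a half turn about z gives the same grasp; the last joint's range is limited). The gripper opens to 85 mm and grips with 20 to 120 N. Pads are 22 mm wide; open, the fingers measure 114 mm over their backs; the gripper's body (76 mm by 85 mm) begins 54 mm behind the grasp point. The pads swing forward as they close: fully open they stand 13 mm farther back than shut.
Start: joints at [1.229, 0.091, 1.231, -0, 1.82, -0.057], TCP at [0.169, 0.576, 0.245] pointing down, gripper open.
Joint ranges: [-2.87, 2.87], [-0.86, 2.18], [0.17, 2.46], [-1.51, 4.65], [0.06, 2.69], [-2.65, 2.65]. Speed limits (rad/s): [2.57, 2.57, 3.01, 3.14, 3.14, 3.14].

### API

Orientations are given as a unit quaternion [w, x, y, z].
In Python, from workcell import arm, cams gives the robot as it stands.
- The arm moves only by the shell command python3 -m jog 'ROWS' [OPENING]. ROWS is a JSON object of lists of equal length, an entry for each row: "linear": the shift along the tool's x, y, z in units of 0.02 m (1.0 is 0.02 m), a list of three; "twist": the turn about the tool's z in units of 0.15 rad (1.0 is 0.15 rad). In form: {"linear": [[x, y, z], ...], "twist": [twist, ...]}. A call has 1 to 5 rows; each row shifts and turns the commanded pose from where the row before left it, along the tool's axes as they then stand; what a row does not reach is not made up. A row lasts 1/10 s, in which the tool goes at most 50 mm and 8.59 degrees, less where a joint would pass 70% of its speed; a pose out of reach is approached as far as the arm can. A call with a number of a shift or a turn outside -1 to 1 is refused whole. A call with a gripper value outside its range is refused whole. OPENING is the opening, from 0 (shut) to 1 (fully open), set as the call begins (- or left out, the last holds). The fingers move at their own pace and stop on an object; the grip force is fixed at half the most. Time passes only in rows, so rows that do not move let the fingers close. It gives the time, the measured TCP pose, the force and the opening at its end, in the units of the state.
- arm.sense(): the state, without advancing time (a new reading comes with each control period).
- cams.grab_frame(name): name is "scene" or "top" or "wrist"; returns a dict with "img" (400x640x3 uint8, red, green, blue), "depth" (400x640 float32, m along the optical axis (not along the pixel's ray), 0 where there is no reading), "vfov" (degrees; the focal length in pixels is half the picture's height over the tangent of half this angle, whatever the lens; pixels are square), "cx", "cy" (the principal point, pixels), "k1" (the pictures are not rectified: a ray, as slopes to the right and down, at radius r is drawn at 1 + k1 r^2 times it, then the intrinsics apply), "cam_to_world" (4x4, takes a point from camera to world coordinates); the wrist camera has in their place "mount" (4x4, takes a point from camera to tool coordinates, whose origin is the TCP and whose axes are the flange's). Camera axes: x right, y up, looking along -z (the intrinsics and any distortion apply to the point x, -y, -z); pixel columns grow to the right and rows downward; lengths in m; the calibration is good to about 2 mm. A picture is of the moment at which its call begins: read the wrist's pose just before it.
- arm.hand_in(): hands the job in, once; it reports no verdict.
The state is a dict: "time_s": time; "joint_positions": joint angles; "dq": joint speeds; "joint_torque": joint torques, N m; "tcp_pos": TCP position; "tool_rot": TCP orientation; "ft_force": force on the tool from outside, world axes, zero at the start; "ft_torque": the same for the moment, N m; "width": finger opening in m.
Only numpy, scipy, OpenCV 4.12 (cv2) and the standard library are available. Lean on these libraries where they do the work, as an engineer would, in place of code of your own. Each camera call takes 0.05 s, during which the arm holds its last target.

### The job

Squeeze open the self-closing tweezers that carry the blank price card, lift them off the rail, and lower them, held open, over the middle of the far (customer-side) wall of the box of sugar cones. Then let them close so that they grip that wall on their own, well down on it, upright and square to it, with the card on the outside of the box, facing the customer.

Things in the scene. Friction and masses are not known exactly. Their poses are not given: they have to be found in the camera images.
- clip: Upright steel self-closing cross-lock tweezers with a price card, 80 g; the spare pair has none. Origin: squeeze point midway between two finger plates (20 wide, 36 high) facing -x and +x, 45 mm over both shut (50 at foot), 37 open. z up; jaws open along x; +x is the card side, world +x within 15 deg. Arms hinge 30 mm above origin (top at 35), cross 35 below. Jaws end 75 below.
- card (a point): Middle of the outer face of the blank white card (60 wide, 38 high, 2 thick; it slopes, foot 27 mm out to +x, 77 mm below the clip's origin), 18 mm to +x of and 60 below that origin, axes as the clip's. Jaws: flat plates 18 wide, 44 to 75 below the origin, at the start 22 mm down over the rail's 5 mm upright wooden strip (top 70 mm above the counter). Squeezed, they part to about 30 mm.
- clip_arm (a joint): Opening angle of the card tweezers, rad: 0 clamping a 5 mm wall, -0.03 shut on nothing, 0.28 squeezed fully open, at a hard stop (the card arm then leans 8 deg about the hinge, card outwards). The spring needs 10 to 14 N on each plate at the origin's height; grip with 20 to 40 N and keep gripping to keep the jaws open. Let go, they clamp with about 3 N.
- cones_rim (a point): Middle of the top edge of the far wall of the fixed plywood box (160 deep, 130 wide, 70 mm high) with nine brown blunt sugar cones; like boxes hold nuts and sticks, the order varies. x points out of the box, away from the robot, square to the wall; y along it; z up. Wall 5 mm thick, centred here. 40 mm behind it are free inside, to 17 mm above the counter; goods stay below the rim.
Things that resemble listed ones, but are neither listed nor needed, are in the scene too. What is shaped like the clip but orange, purple or turquoise is not meant.

How it is judged:
On the way, in this order (a step that is already met when the one before it is completed fails the run):
1. the card tweezers are squeezed open and off the rail (value of joint clip_arm above 0.12 rad and distance of clip from where it was at the start of the episode above 0.05 m), for 0.1 s.
2. their jaws, held open, stand around the far wall of the cone box (value of joint clip_arm above 0.1 rad and x of clip in the frame of cones_rim between -0.02 and 0.02 m and y of clip in the frame of cones_rim between -0.035 and 0.035 m and z of clip in the frame of cones_rim below 0.07 m), for 0.05 s.
At the end, for the whole second after the job is handed in: The card tweezers grip the far wall of the sugar cone box: opening -0.018 to 0.05 rad, jaws at least 8 mm down over it, within 30 mm of its middle along it and 15 mm across, upright within 11 degrees, square within 14, the card outside, at rest (value of joint clip_arm between -0.018 and 0.05 rad and y of clip in the frame of cones_rim between -0.03 and 0.03 m and x of clip in the frame of cones_rim between -0.015 and 0.015 m and z of clip in the frame of cones_rim below 0.067 m and angle between the z axis of clip and the z axis of cones_rim, either way round below 0.2 rad and angle between the x axis of clip and the x axis of cones_rim, either way round below 0.25 rad and x of card in the frame of cones_rim above 0.003 m and linear speed of clip below 0.02 m/s); the robot touches nothing.
It also fails if it takes over 40 s, if anything falls off the work surface, if the arm or the gripper's body presses on something with over 40 N, if the wrist force passes 120 N, or if a joint passes its speed limit or range.

## Working session

There is one attempt and no reset: what is moved stays moved. The work goes in short steps, Python scripts to look and compute and a shell command to move; the robot and the scene stay as the last step left them, time stands still between calls to the robot, and variables do not carry over. Pictures are saved under pics/ and viewed, and the job is handed in when it is done.

```bash
mkdir -p pics; ls
cat > h.py <<'E'
import numpy as np, cv2
from workcell import arm, cams
def snap(n,f=None):
    r=cams.grab_frame(n); cv2.imwrite(f'pics/{f or n}.png',cv2.cvtColor(r['img'],cv2.COLOR_RGB2BGR)); np.save(f'pics/{f or n}.npy',r,allow_pickle=True); return r
def load(f): return np.load(f'pics/{f}.npy',allow_pickle=True).item()
def T(r):
    if 'cam_to_world' in r: return np.array(r['cam_to_world'])
    from scipy.spatial.transform import Rotation as R
    s=r['state'];q=s['tool_rot'];M=np.eye(4);M[:3,:3]=R.from_quat([q[1],q[2],q[3],q[0]]).as_matrix();M[:3,3]=s['tcp_pos'];return M@np.array(r['mount'])
def ray(r,u,v):
    f=200/np.tan(np.radians(r['vfov'])/2); K=np.array([[f,0,r['cx']],[0,f,r['cy']],[0,0,1.]])
    p=cv2.undistortPoints(np.array([[[u,v]]],float),K,np.array([r['k1'],0,0,0.]))[0,0]
    return np.array([p[0],-p[1],-1])
def atz(r,u,v,z):
    M=T(r);d=M[:3,:3]@ray(r,u,v);o=M[:3,3];return o+d*(z-o[2])/d[2]
def pt(r,u,v):
    M=T(r);d=ray(r,u,v)*r['depth'][int(round(v)),int(round(u))];return M[:3,:3]@d+M[:3,3]
def crop(f,x0,y0,x1,y1,k,o):
    im=cv2.imread(f'pics/{f}.png')[y0:y1,x0:x1];cv2.imwrite(f'pics/{o}.png',cv2.resize(im,None,fx=k,fy=k,interpolation=cv2.INTER_CUBIC))
E
python3 - <<'E'
from h import *
for n in('scene','top'):
    r=snap(n,n+'0');print(n,r['vfov'],r['cx'],r['cy'],r['k1'],np.round(r['cam_to_world'],3).tolist())
s=arm.sense()
r=cams.grab_frame('wrist');r['state']=s;np.save('pics/wrist0.npy',r,allow_pickle=True);cv2.imwrite('pics/wrist0.png',r['img'][...,::-1])
print(s,np.round(r['mount'],3).tolist())
E
```

```text
pics
scene 52.30747579867432 323.97884064421555 194.7784795968021 0.0001034852085229217 [[-0.702, -0.478, 0.528, 0.981], [0.712, -0.489, 0.504, 0.696], [0.018, 0.73, 0.684, 0.923], [0.0, 0.0, 0.0, 1.0]]
top 49.496332663184134 325.91164173882737 204.2057997801006 -0.02548512694672245 [[0.024, 0.989, -0.145, 0.153], [-1.0, 0.025, 0.003, 0.141], [0.006, 0.145, 0.989, 1.603], [0.0, 0.0, 0.0, 1.0]]
{'time_s': 0.1, 'joint_positions': array([ 1.22930413e+00,  9.17761485e-02,  1.23176879e+00,  1.04225613e-05,
        1.81979230e+00, -5.67143211e-02]), 'dq': array([-0.00070127, -0.00383085, -0.00385819, -0.0010381 ,  0.00118565,
        0.00088497]), 'joint_torque': array([ 1.77207599e-03, -4.60220826e+01, -4.19216967e+01, -2.54173056e-04,
        1.06994872e-02, -2.62080056e-05]), 'tcp_pos': array([0.16849725, 0.57561836, 0.24426648]), 'tool_rot': array([-1.77482328e-04,  1.41906957e-01,  9.89879616e-01, -8.54057505e-04]), 'ft_force': array([-0.40109671, -0.34242335, -0.47033481]), 'ft_torque': array([ 0.01330554,  0.03870759, -0.01478221]), 'width': 0.08508570662992598} [[-0.0, 0.951, 0.308, 0.08], [1.0, 0.001, -0.001, -0.0], [-0.001, 0.308, -0.951, -0.129], [0.0, 0.0, 0.0, 1.0]]
```

View pics/scene0.png

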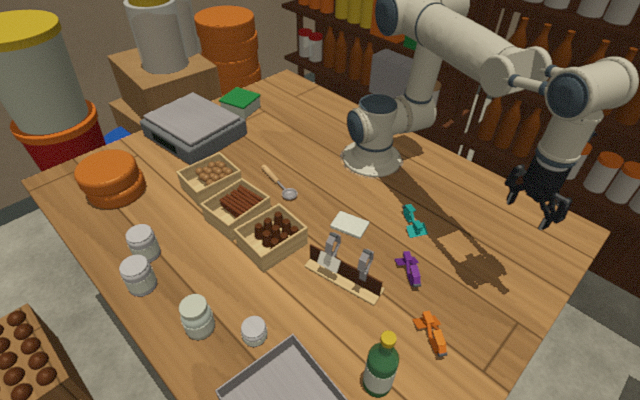

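View pics/top0.png

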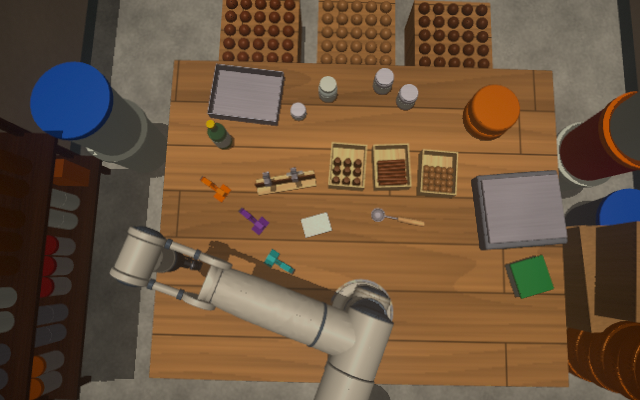

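View pics/wrist0.png

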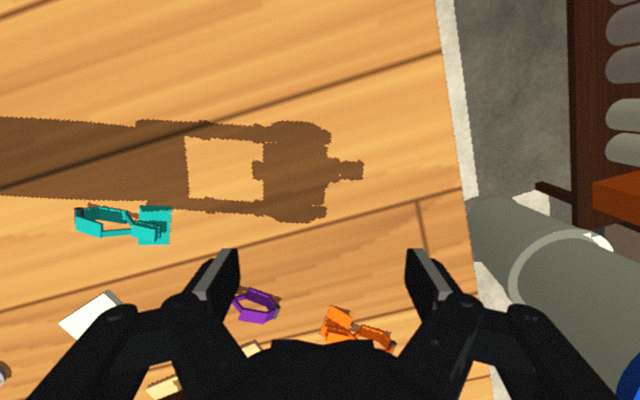

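Run:
```python
from h import *
crop('top0',235,130,475,215,3.3,'t1');crop('scene0',170,140,400,310,3.4,'s1')
```

```text
(no output)
```

View pics/t1.png

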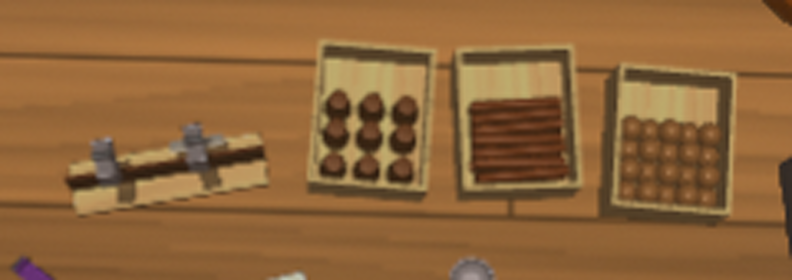

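View pics/s1.png

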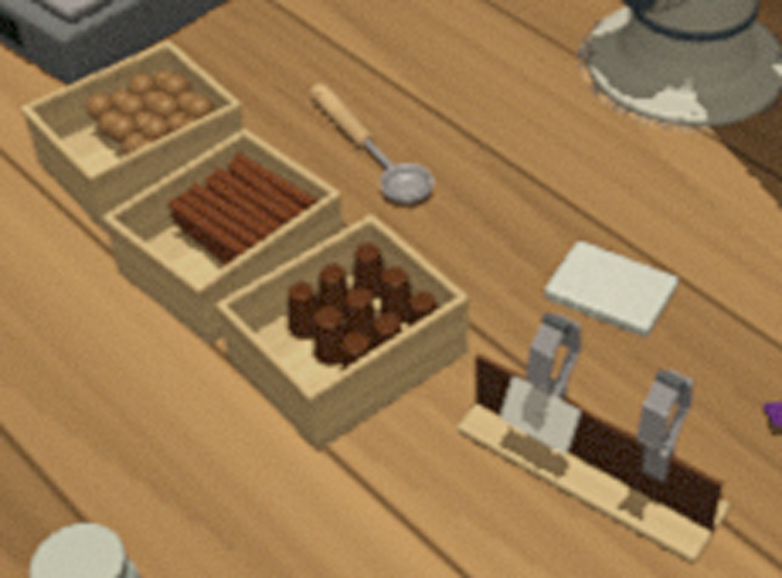

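Run:
```python
from h import *
t=load('top0');s=load('scene0')
for u,v in [(332,142.7),(366.8,144.5),(328.5,188),(364.5,188)]: print('top rim',atz(t,u,v,.07).round(4))
for x,y in [(222,308),(318,397),(467,297),(370,220)]:
  print('scene rim',atz(s,170+x/3.4,140+y/3.4,.07).round(4))
print('strip', [atz(s,170+x/3.4,140+y/3.4,.07).round(4) for x,y in[(477,357),(720,487)]], [atz(t,235+x/3.3,130+y/3.3,.07).round(4) for x,y in[(67,178),(265,142)]])
# clip top at z=?; origin z=.07-.022+.075=.123 ; top .158
print('clip top z.158 scene',atz(s,170+560/3.4,140+322/3.4,.158).round(4),'top',atz(t,235+195/3.3,130+128/3.3,.158).round(4))
print('card', pt(s,170+540/3.4,140+410/3.4).round(4))
crop('top0',325,135,375,195,12,'t2');crop('top0',250,160,320,198,11,'t3');crop('scene0',300,220,390,305,8,'s3')
```

```text
top rim [0.6049 0.1199 0.07  ]
top rim [ 0.6015 -0.0073  0.07  ]
top rim [0.4366 0.1287 0.07  ]
top rim [ 0.4399 -0.0006  0.07  ]
scene rim [ 0.6026 -0.002   0.07  ]
scene rim [0.6051 0.1244 0.07  ]
scene rim [0.4512 0.1297 0.07  ]
scene rim [0.449  0.0046 0.07  ]
strip [array([0.4899, 0.1817, 0.07  ]), array([0.4485, 0.3953, 0.07  ])] [array([0.4448, 0.3921, 0.07  ]), array([0.4903, 0.1776, 0.07  ])]
clip top z.158 scene [0.4743 0.2536 0.158 ] top [0.4839 0.2482 0.158 ]
card [0.4901 0.2518 0.0667]
```

View pics/t2.png

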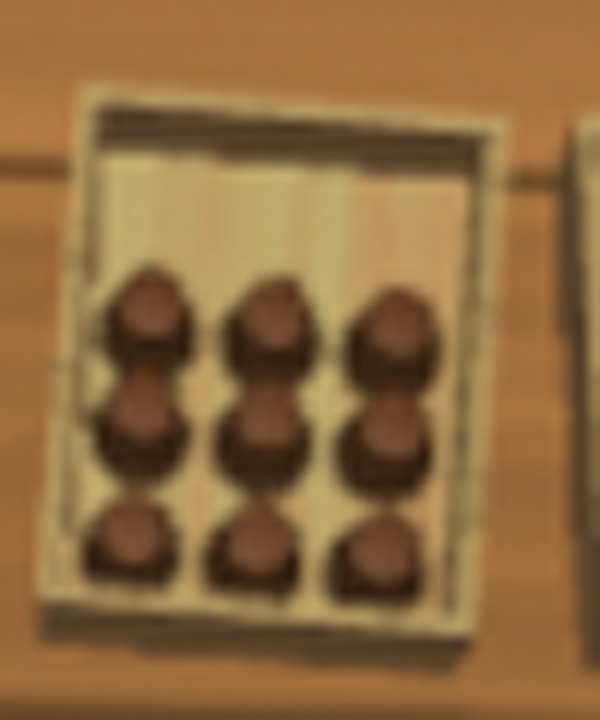

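View pics/t3.png

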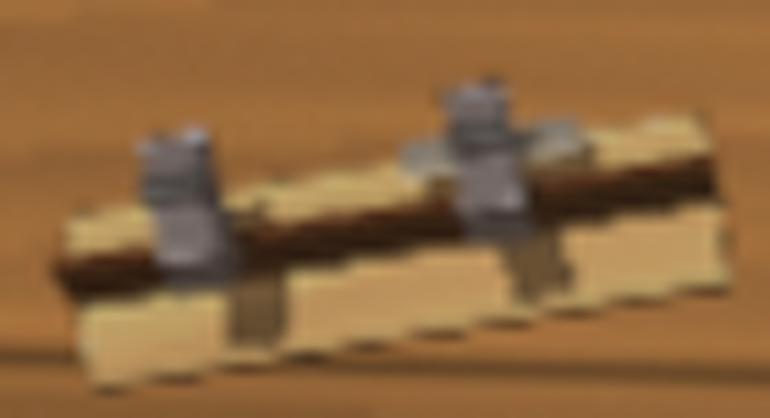

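View pics/s3.png

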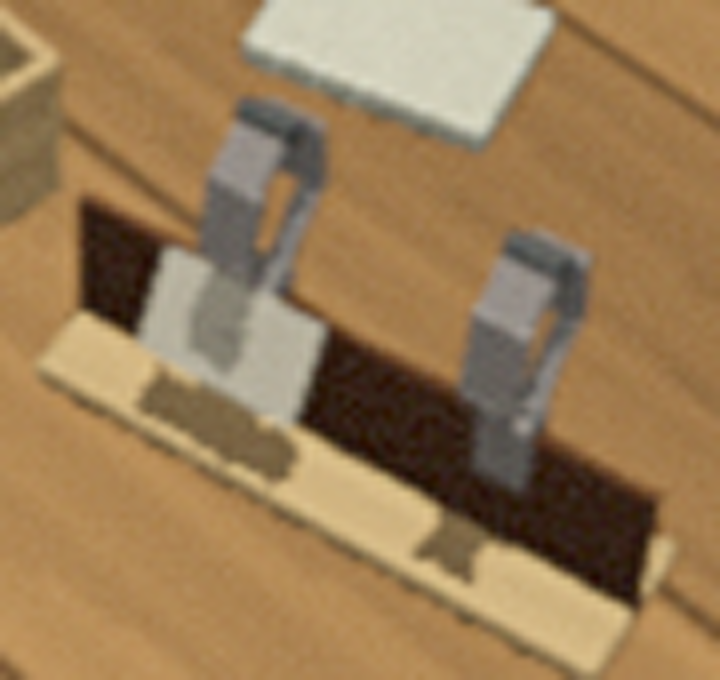

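Candidates: steel clip with a white card at scene (335,250) / top (294,175); steel clip without a card (spare) at scene (366,263) / top (267,182). The orange, purple and turquoise ones are excluded. The one with the card, next to the boxes, is meant. The cone box is the one with nine dark blunt cones: top (347,166), scene (271,235).

```bash
python3 -m jog '{"linear":[[-0.95,-0.55,0],[-0.95,-0.55,0],[-0.95,-0.55,0],[-0.95,-0.55,0],[-0.95,-0.55,0]],"twist":[0,0,0,0,0]}' 1
python3 -m jog '{"linear":[[-0.95,-0.55,0],[-0.95,-0.55,0],[-0.95,-0.55,0],[-0.95,-0.55,0],[-0.95,-0.55,0]],"twist":[0,0,0,0,0]}'
python3 -m jog '{"linear":[[-1,-0.6,0],[-1,-0.6,0],[-1,-0.6,0],[-1,-0.6,0],[-1,-0.6,0]],"twist":[0,0,0,0,0]}'
python3 -m jog '{"linear":[[-0.95,-0.55,0],[-0.95,-0.55,0],[-0.95,-0.55,0],[-0.95,-0.55,0],[-0.95,-0.55,0]],"twist":[0,0,0,0,0]}'
python3 -m jog '{"linear":[[0,0,0],[0,0,0],[0,0,0],[0,0,0]],"twist":[0.9,0.9,0.9,0.9]}'
python3 -m jog '{"linear":[[0,0,0],[0,0,0],[0,0,0],[0,0,0],[0,0,0]],"twist":[0.9,0.9,0.9,0.9,0]}'
cat >> h.py <<'E'
def wsnap(f):
    s=arm.sense();r=cams.grab_frame('wrist');r['state']=s;np.save(f'pics/{f}.npy',r,allow_pickle=True);cv2.imwrite(f'pics/{f}.png',r['img'][...,::-1]);
    from scipy.spatial.transform import Rotation as R
    q=s['tool_rot'];M=R.from_quat([q[1],q[2],q[3],q[0]]).as_matrix();print('t',s['time_s'],'tcp',s['tcp_pos'].round(4),'yaw of tool y',np.arctan2(M[1,1],M[0,1]).round(4),'z',M[:,2].round(4),'F',s['ft_force'].round(1),'w',round(s['width'],4),s['joint_positions'].round(2));return r
E
python3 -c "
from h import *
wsnap('w1')"
```

```text
time_s: 0.65
tcp_pos: [0.2448, 0.4956, 0.2449]
tool_rot: [-0.0, 0.142, 0.99, -0.0]
ft_force: [0.4, 0.0, 0.4]
width: 0.0851
time_s: 1.15
tcp_pos: [0.3205, 0.4161, 0.2449]
tool_rot: [-0.0, 0.142, 0.99, -0.0]
ft_force: [1.0, 0.4, -0.1]
width: 0.0852
time_s: 1.65
tcp_pos: [0.3996, 0.3304, 0.2449]
tool_rot: [-0.0, 0.142, 0.99, -0.0]
ft_force: [-0.1, 0.2, -0.9]
width: 0.0858
time_s: 2.15
tcp_pos: [0.4753, 0.251, 0.2449]
tool_rot: [-0.0, 0.142, 0.99, -0.0]
ft_force: [0.3, 0.2, 0.1]
width: 0.0854
time_s: 2.55
tcp_pos: [0.4748, 0.2516, 0.2449]
tool_rot: [-0.0, 0.403, 0.915, -0.0]
ft_force: [-0.8, -0.5, 0.7]
width: 0.0855
time_s: 3.05
tcp_pos: [0.4748, 0.2517, 0.2449]
tool_rot: [-0.0, 0.631, 0.776, -0.0]
ft_force: [-1.1, -0.6, -0.2]
width: 0.0858
t 3.05 tcp [0.4748 0.2517 0.2449] yaw of tool y 0.2048 z [-5.e-04 -3.e-04 -1.e+00] F [-1.1 -0.6 -0.2] w 0.0858 [ 0.42 -0.08  1.4  -0.    1.82  0.22]
```

View pics/w1.png

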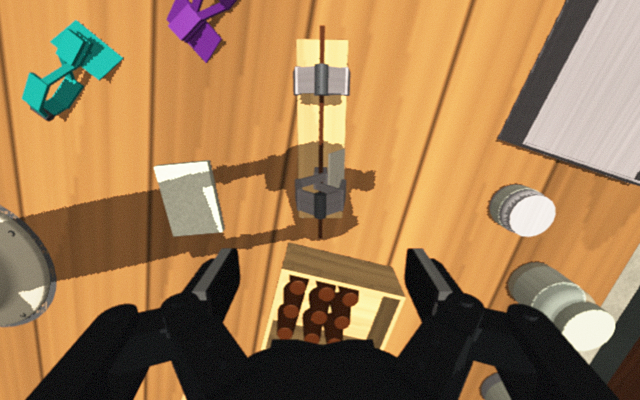

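The picture shows the rail upright in the image at u≈322. The card clip is at (321,200), with the card edge to its right (338,165), i.e. on the +x side. The spare is at (322,80) and the cone box below at (335,310).

```bash
python3 -c "
from h import *
r=load('w1');print(r['cx'],r['cy'],r['k1'],r['vfov'])
crop('w1',270,20,380,250,2.6,'w1c')
crop('w1',285,140,365,240,6,'w1d')"
```

```text
321.8715764415936 194.5459474682681 0.0015545373356306653 69.81506608968546
```

View pics/w1c.png

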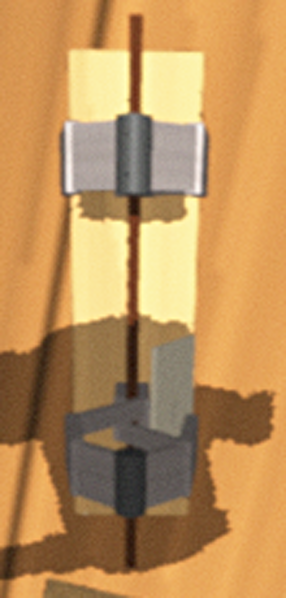

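View pics/w1d.png

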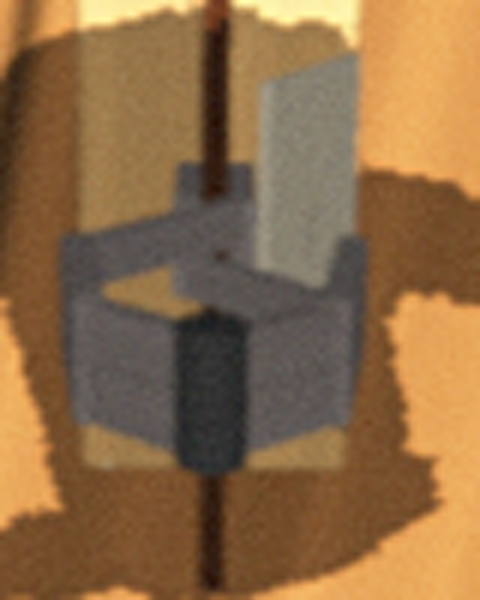

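```bash
python3 -c "
from h import *
r=load('w1')
p=lambda x,y:(285+x/6,140+y/6)
for n,q,z in[('hinge back',p(210,320),.158),('hinge front',p(210,465),.158),('plate L top',p(72,420),.141),('plate R top',p(352,425),.141)]:print(n,atz(r,*q,z).round(4))
a=atz(r,270+136/2.6,20+15/2.6,.07);b=atz(r,*p(210,585),.07);d=a-b;print('strip',a.round(4),b.round(4),'normal yaw',np.arctan2(-d[0],d[1]),np.linalg.norm(d))
for q in[p(210,390),p(110,370),p(300,370),p(210,200)]:print(pt(r,*q).round(4))
# box corners
for u,v in[(283,270),(404,297)]:print('box',atz(r,u,v,.07).round(4))
"
```

```text
hinge back [0.4698 0.2616 0.158 ]
hinge front [0.474  0.2414 0.158 ]
plate L top [0.4543 0.2373 0.141 ]
plate R top [0.4941 0.2448 0.141 ]
strip [0.4439 0.3954 0.07  ] [0.4858 0.1808 0.07  ] normal yaw 0.19266963850089272 0.21860748231143554
[0.4718 0.252  0.158 ]
[0.4583 0.2472 0.1445]
[0.4844 0.2532 0.1459]
[0.4699 0.2585 0.0791]
box [0.4505 0.1289 0.07  ]
box [0.6059 0.1214 0.07  ]
```

```bash
python3 -m jog '{"linear":[[0,-0.14,0.9],[0,0,0.9],[0,0,0.9],[0,0,0.9],[0,0,0.8]],"twist":[0,0,0,0,0]}'
python3 -m jog '{"linear":[[0,0,0.8],[0,0,0.7],[0,0,0.5],[0,0,0]],"twist":[0,0,0,0]}'
python3 -c "
from h import *
wsnap('w2');snap('scene','s2');crop('s2',270,170,430,310,5,'s2c')"
```

```text
time_s: 3.6
tcp_pos: [0.4719, 0.2511, 0.156]
tool_rot: [-0.0, 0.629, 0.777, -0.0]
ft_force: [-0.4, -0.1, 0.3]
width: 0.0853
time_s: 4.0
tcp_pos: [0.4714, 0.2508, 0.1153]
tool_rot: [-0.001, 0.631, 0.776, -0.001]
ft_force: [-0.7, -0.1, -0.8]
width: 0.0857
t 4.0 tcp [0.4714 0.2508 0.1153] yaw of tool y 0.2064 z [-0.0027 -0.0012 -1.    ] F [-0.7 -0.1 -0.8] w 0.0857 [ 0.43 -0.07  1.62 -0.    1.59  0.22]
```

View pics/w2.png

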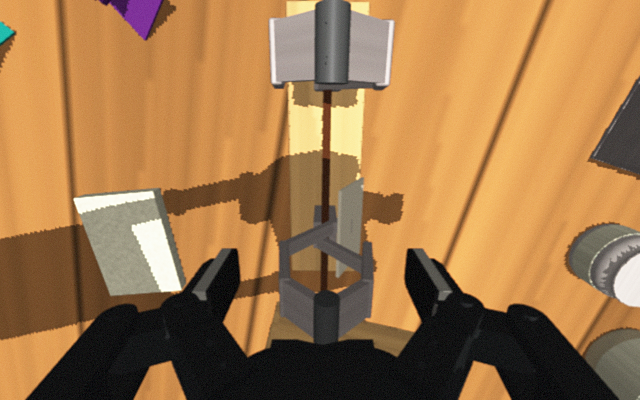

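View pics/s2c.png

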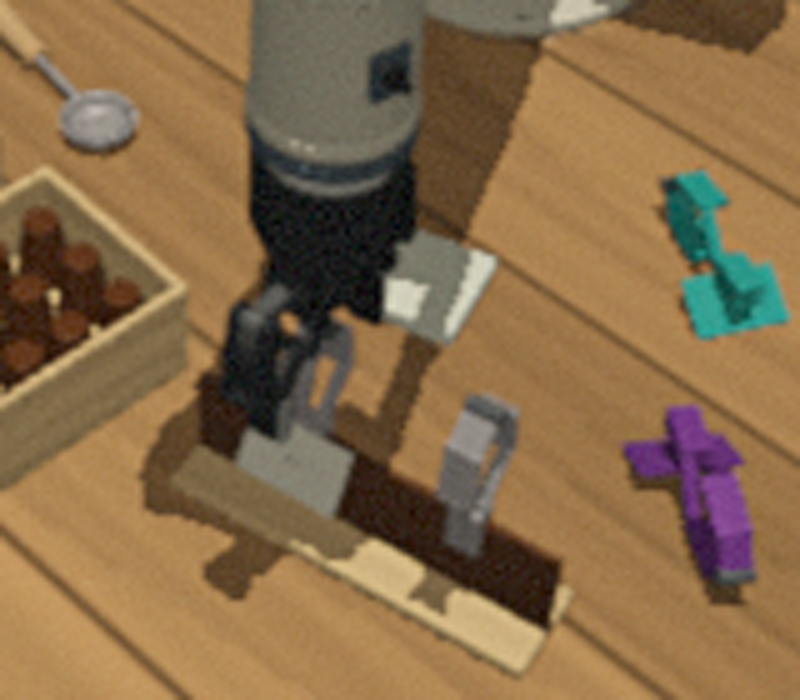

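The fingers straddle the card clip. Their midpoint is at u≈321.5 and the clip's hinge at u≈327, so I shift about 2.5 mm along +y and then close.

```bash
python3 -m jog '{"linear":[[0,0.12,0],[0,0,0],[0,0,0],[0,0,0],[0,0,0]],"twist":[0,0,0,0,0]}' 0.42
python3 -m jog '{"linear":[[0,0,0],[0,0,0],[0,0,0],[0,0,0]],"twist":[0,0,0,0]}'
python3 -c "
from h import *
wsnap('w3');snap('scene','s4');crop('s4',270,170,430,310,5,'s4c')"
```

```text
time_s: 4.6
tcp_pos: [0.4744, 0.2516, 0.1172]
tool_rot: [-0.0, 0.631, 0.776, -0.0]
ft_force: [-0.1, 0.1, -1.0]
width: 0.0356
time_s: 5.0
tcp_pos: [0.4745, 0.2517, 0.1173]
tool_rot: [0.0, 0.631, 0.776, -0.0]
ft_force: [-0.2, 0.2, -0.8]
width: 0.0359
t 5.0 tcp [0.4745 0.2517 0.1173] yaw of tool y 0.206 z [ 0. -0. -1.] F [-0.2  0.2 -0.8] w 0.0359 [ 0.42 -0.07  1.62 -0.    1.59  0.22]
```

View pics/w3.png

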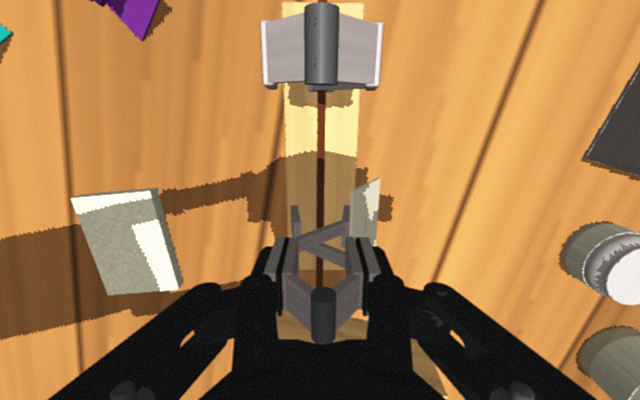

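View pics/s4c.png

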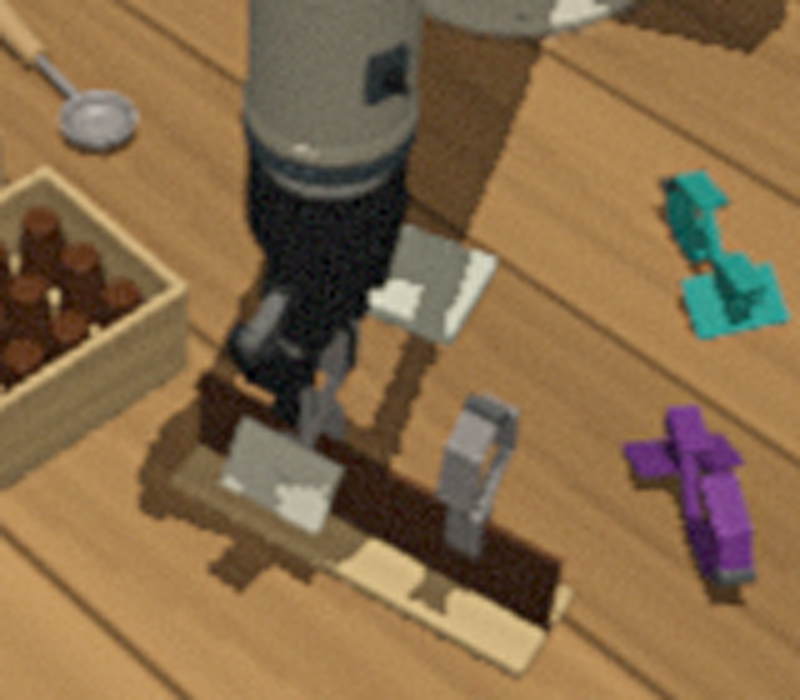

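```bash
python3 -m jog '{"linear":[[0,0,-0.5],[0,0,-0.9],[0,0,-0.9],[0,0,-0.9],[0,0,-0.9]],"twist":[0,0,0,0,0]}' 0.4
python3 -c "
from h import *
wsnap('w4');crop('scene0',225,200,310,275,9,'s5');r=load('top0')
for x,y in[(82,92),(503,125),(40,600),(468,630)]:print(atz(r,325+x/12,135+y/12,.07).round(4))"
```

```text
time_s: 5.6
tcp_pos: [0.4745, 0.2517, 0.201]
tool_rot: [0.0, 0.631, 0.776, 0.0]
ft_force: [0.3, -0.5, -1.4]
width: 0.0352
t 5.6 tcp [0.4745 0.2517 0.201 ] yaw of tool y 0.206 z [ 8.e-04  3.e-04 -1.e+00] F [ 0.3 -0.5 -1.4] w 0.0352 [ 0.42 -0.08  1.48 -0.    1.74  0.22]
[0.605  0.1205 0.07  ]
[ 0.598  -0.0077  0.07  ]
[0.4476 0.1296 0.07  ]
[0.4417 0.0012 0.07  ]
```

View pics/w4.png

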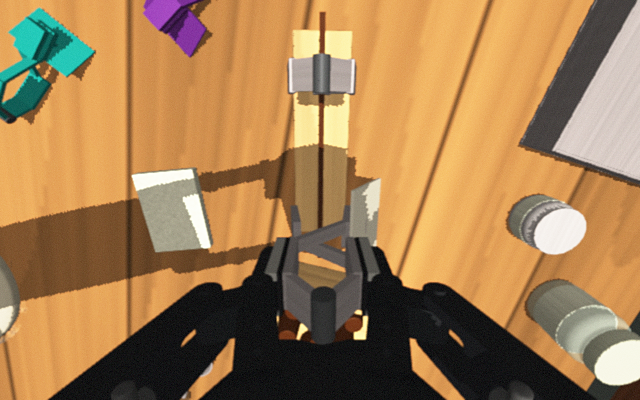

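View pics/s5.png

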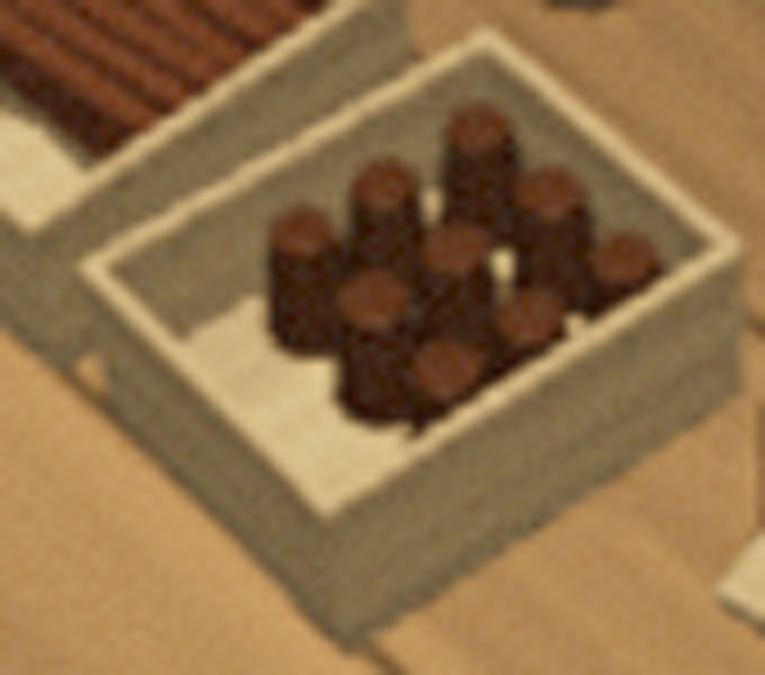

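```bash
python3 -c "
from h import *
r=load('scene0');t=load('top0')
S=np.array([atz(r,225+(x+.5)/9-.5,200+(y+.5)/9-.5,.07) for x,y in[(325,518),(80,265),(742,243),(485,30)]])
P=np.array([atz(t,325+(x+.5)/12-.5,135+(y+.5)/12-.5,.07) for x,y in[(82,92),(503,125),(40,600),(468,630)]])
for n,C in(('scene',S),('top',P)):
  FL,FR,NL,NR=C;d=FL-FR;e=(FL+FR-NL-NR)/2
  print(n,C[:,:2].round(4).tolist(),'w',np.linalg.norm(d),'depth',np.linalg.norm(e),'yaw',np.arctan2(-d[0],d[1]),np.arctan2(e[1],e[0]),'farmid',((FL+FR)/2).round(4), 'centre',C.mean(0).round(4))
"
```

```text
scene [[0.6111, 0.12], [0.6028, -0.0105], [0.4498, 0.1268], [0.4447, -0.0021]] w 0.13072760779280826 depth 0.15988468987711385 yaw -0.06411411606608958 -0.04742449429145561 farmid [0.6069 0.0548 0.07  ] centre [0.5271 0.0586 0.07  ]
top [[0.6067, 0.1222], [0.5997, -0.006], [0.4492, 0.1313], [0.4433, 0.0029]] w 0.12842009130997506 depth 0.15722921328848846 yaw -0.05448557354212918 -0.05726453423339954 farmid [0.6032 0.0581 0.07  ] centre [0.5247 0.0626 0.07  ]
```

```bash
python3 -m jog '{"linear":[[0,0,0],[0,0,0],[0,0,0],[-0.94,0.7,0],[-0.94,0.7,0]],"twist":[0.6,0.6,0.55,0,0]}'
python3 -m jog '{"linear":[[-0.94,0.7,0],[-0.94,0.7,0],[-0.94,0.7,0],[-0.94,0.7,0],[-0.94,0.7,0]],"twist":[0,0,0,0,0]}'
python3 -m jog '{"linear":[[-0.94,0.7,0],[-0.94,0.7,0],[-0.94,0.7,0],[0,0,0],[0,0,0]],"twist":[0,0,0,0,0]}'
python3 -c "
from h import *
wsnap('w5');snap('scene','s6');crop('s6',200,130,360,270,5,'s6c');snap('top','t6')"
```

```text
time_s: 6.15
tcp_pos: [0.5004, 0.2125, 0.1995]
tool_rot: [0.0, 0.726, 0.687, 0.0]
ft_force: [0.8, 0.6, -0.8]
width: 0.0353
time_s: 6.65
tcp_pos: [0.5654, 0.1139, 0.1994]
tool_rot: [0.0, 0.727, 0.687, 0.0]
ft_force: [0.5, 0.0, -0.2]
width: 0.0353
time_s: 7.15
tcp_pos: [0.6036, 0.0559, 0.1991]
tool_rot: [-0.0, 0.727, 0.687, -0.0]
ft_force: [-1.1, -0.1, -0.7]
width: 0.0354
t 7.15 tcp [0.6036 0.0559 0.1991] yaw of tool y -0.0574 z [-7.e-04  4.e-04 -1.e+00] F [-1.1 -0.1 -0.7] w 0.0354 [0.04 0.1  1.3  0.   1.74 0.09]
```

View pics/w5.png

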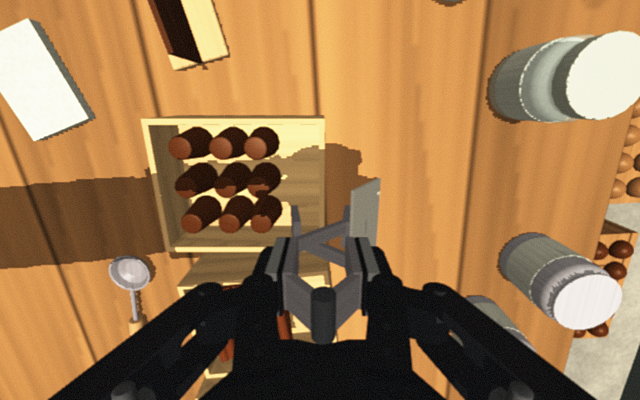

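View pics/s6c.png

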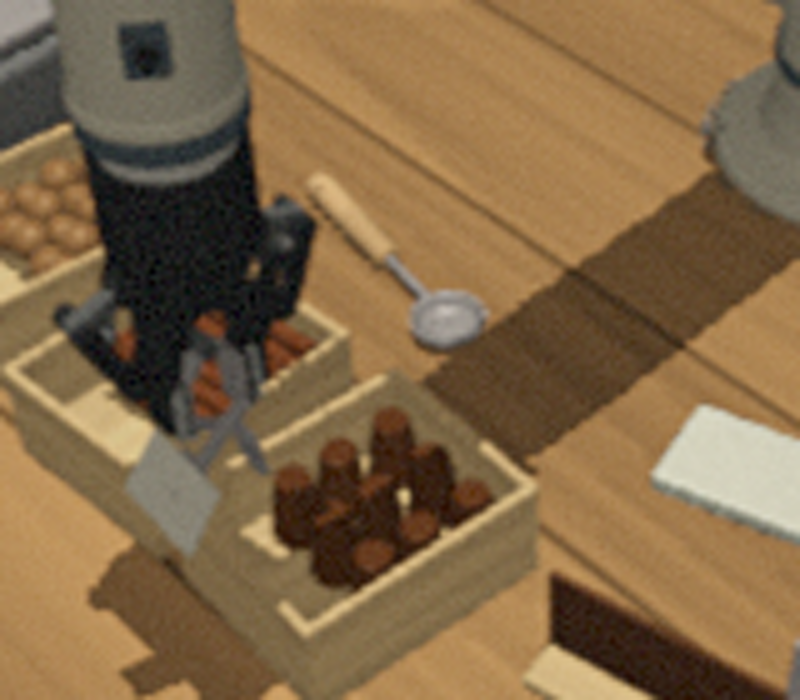

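```bash
python3 -c "
from h import *
crop('w5',270,100,370,270,4.5,'w5c');crop('w4',270,0,370,240,3,'w4c')"
```

```text
(no output)
```

View pics/w5c.png

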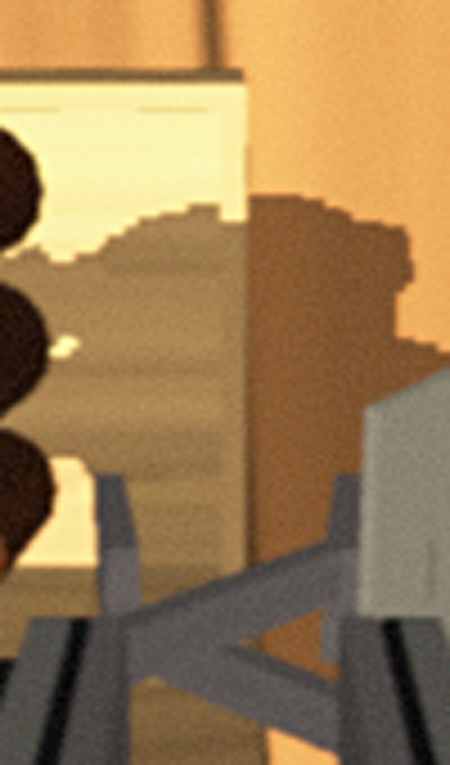

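View pics/w4c.png

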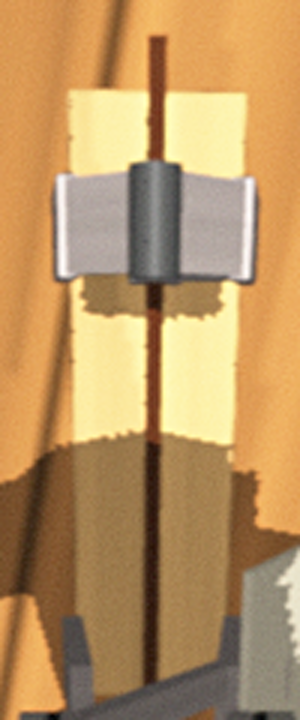

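```bash
python3 -c "
from h import *
r=load('w5')
a=atz(r,324.7,117,.07);b=atz(r,324.7,224,.07);w=load('w4');print(a.round(4),b.round(4),'outer edge yaw',np.arctan2(-(b-a)[0],(b-a)[1]))
for v,u in((252,170),(250,260),(117,150)):print(u,v,atz(r,u,v,.07).round(4))
M=np.linalg.inv(T(r)@np.linalg.inv(r['mount']));N=np.linalg.inv(T(w)@np.linalg.inv(w['mount']))
for p in(a,b):print('tool',(M@np.r_[p,1])[:3].round(4))
for u,v in((321.8,13.3),(319.5,226.7)):print('strip tool',(N@np.r_[atz(w,u,v,.07),1])[:3].round(4))
crop('w5',140,100,340,280,4,'w5d')
"
```

```text
[0.6084 0.1223 0.07  ] [0.6029 0.0214 0.07  ] outer edge yaw 3.086921683771386
170 252 [ 4.451e-01 -4.000e-04  7.000e-02]
260 250 [ 0.5362 -0.0033  0.07  ]
150 117 [0.4568 0.131  0.07  ]
tool [0.0665 0.0011 0.1291]
tool [-0.0345  0.0014  0.129 ]
strip tool [ 0.1459 -0.0013  0.131 ]
strip tool [-0.0379 -0.0037  0.131 ]
```

View pics/w5d.png

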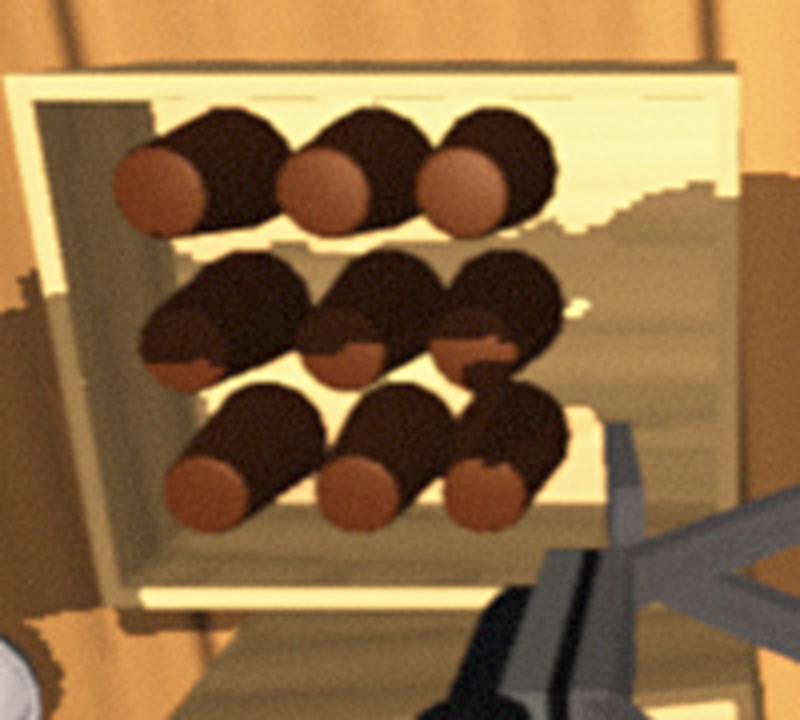

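```bash
python3 -m jog '{"linear":[[0,0.09,0],[0,0,0.5],[0,0,0.6],[0,0,0.6],[0,0,0]],"twist":[0,0,0,0,0]}'
python3 -c "
from h import *
wsnap('w6')
snap('scene','s7');crop('s7',200,130,360,270,5,'s7c')"
```

```text
time_s: 7.8
tcp_pos: [0.6041, 0.056, 0.1615]
tool_rot: [-0.002, 0.727, 0.687, -0.002]
ft_force: [-0.3, -0.1, -1.7]
width: 0.0353
t 7.8 tcp [0.6041 0.056  0.1615] yaw of tool y -0.0563 z [-5.5e-03 -2.0e-04 -1.0e+00] F [-0.3 -0.1 -1.7] w 0.0353 [0.04 0.11 1.36 0.   1.68 0.09]
```

View pics/w6.png

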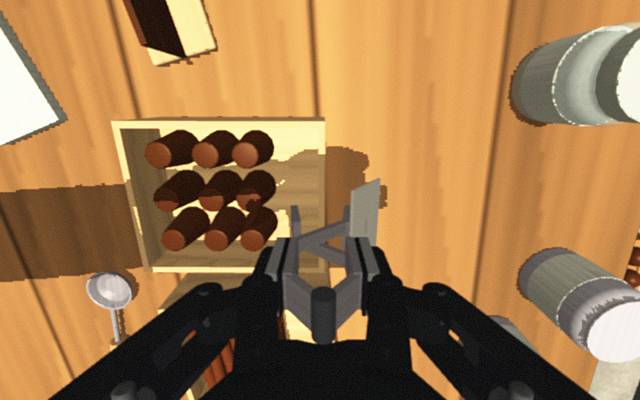

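View pics/s7c.png

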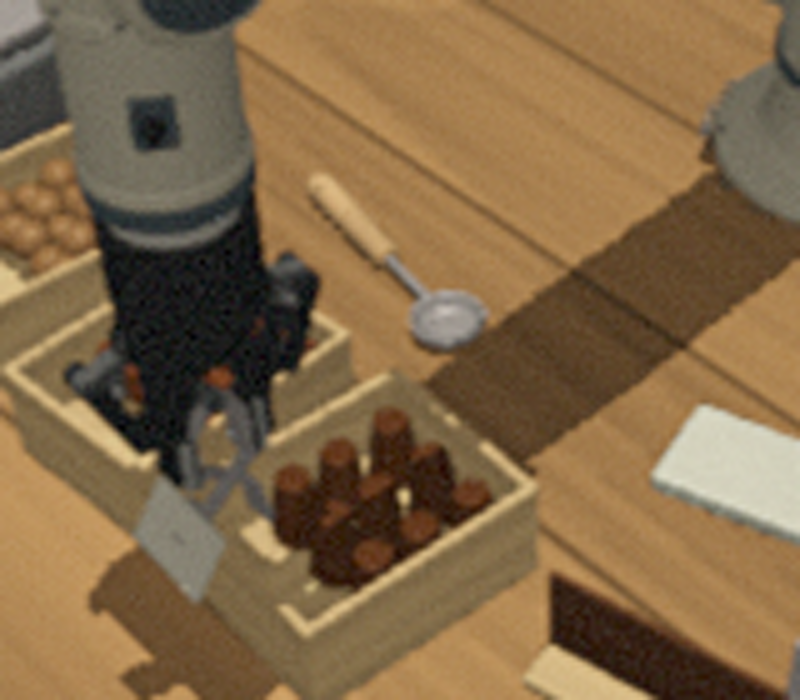

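```bash
python3 -m jog '{"linear":[[0,0,0.6],[0,0,0.6],[0,0,0.6],[0,0,0.4],[0,0,0.15]],"twist":[0,0,0,0,0]}'
python3 -m jog '{"linear":[[0,0,0],[0,0,0],[0,0,0]],"twist":[0,0,0]}'
python3 -c "
from h import *
wsnap('w7')
snap('scene','s8');crop('s8',200,130,360,270,5,'s8c');crop('w7',220,100,420,250,4,'w7c')"
```

```text
time_s: 8.4
tcp_pos: [0.6047, 0.0559, 0.1163]
tool_rot: [-0.001, 0.727, 0.687, -0.001]
ft_force: [-0.9, -0.3, -0.6]
width: 0.0352
time_s: 8.7
tcp_pos: [0.6058, 0.056, 0.1191]
tool_rot: [0.0, 0.727, 0.687, 0.001]
ft_force: [0.4, 0.0, -0.5]
width: 0.0353
t 8.7 tcp [0.6058 0.056  0.1191] yaw of tool y -0.0565 z [ 0.0014  0.     -1.    ] F [ 0.4  0.  -0.5] w 0.0353 [ 0.04  0.12  1.42 -0.    1.6   0.09]
```

View pics/w7.png

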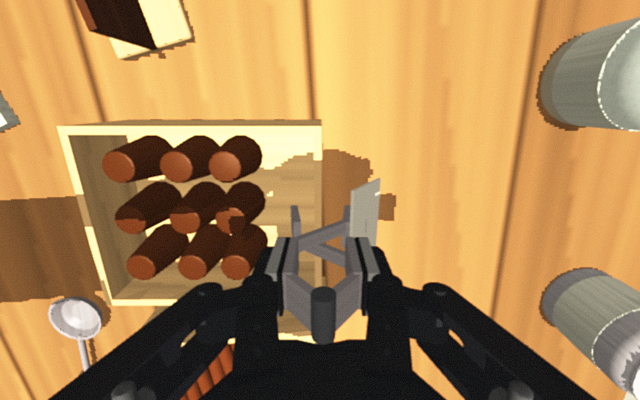

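View pics/s8c.png

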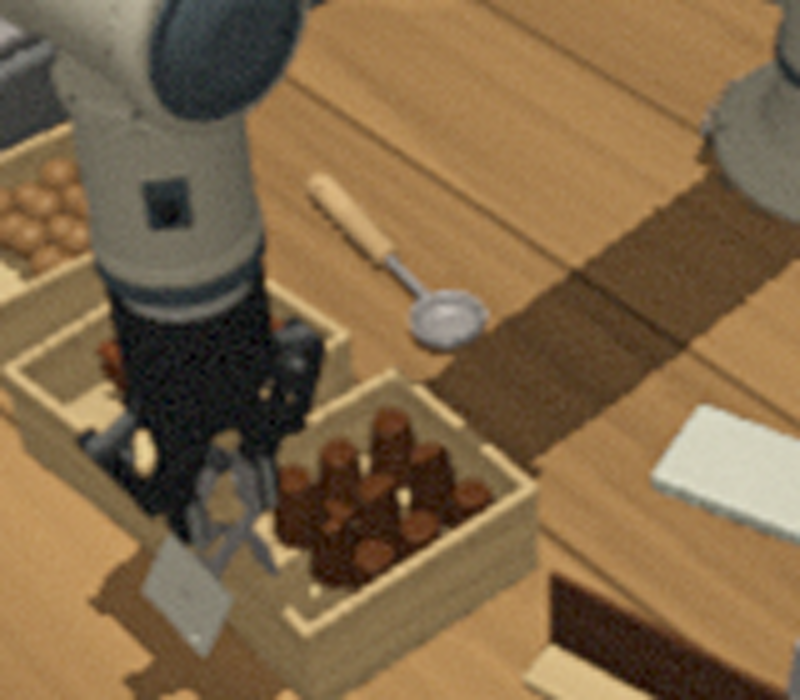

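```bash
python3 -m jog '{"linear":[[0,-0.06,0.1],[0,0,0],[0,0,0]],"twist":[0,0,0]}'
python3 -m jog '{"linear":[[0,0,0],[0,0,0],[0,0,0],[0,0,0],[0,0,0]],"twist":[0,0,0,0,0]}' 0.56
python3 -m jog '{"linear":[[0,0,0],[0,0,0],[0,0,0],[0,0,0],[0,0,0]],"twist":[0,0,0,0,0]}' 1
python3 -c "
from h import *
wsnap('w8')
snap('scene','s9');crop('s9',200,130,360,270,5,'s9c')"
```

```text
time_s: 9.1
tcp_pos: [0.6041, 0.056, 0.1162]
tool_rot: [-0.0, 0.727, 0.687, -0.0]
ft_force: [0.1, -0.7, -1.4]
width: 0.0351
time_s: 9.6
tcp_pos: [0.6042, 0.056, 0.1162]
tool_rot: [-0.0, 0.727, 0.687, -0.0]
ft_force: [-0.1, -0.1, -0.9]
width: 0.0476
time_s: 10.1
tcp_pos: [0.6043, 0.056, 0.1164]
tool_rot: [0.0, 0.727, 0.687, 0.0]
ft_force: [0.1, -0.1, -0.3]
width: 0.0853
t 10.1 tcp [0.6043 0.056  0.1164] yaw of tool y -0.0565 z [ 2.e-04  0.e+00 -1.e+00] F [ 0.1 -0.1 -0.3] w 0.0853 [0.04 0.12 1.43 0.   1.59 0.09]
```

View pics/w8.png

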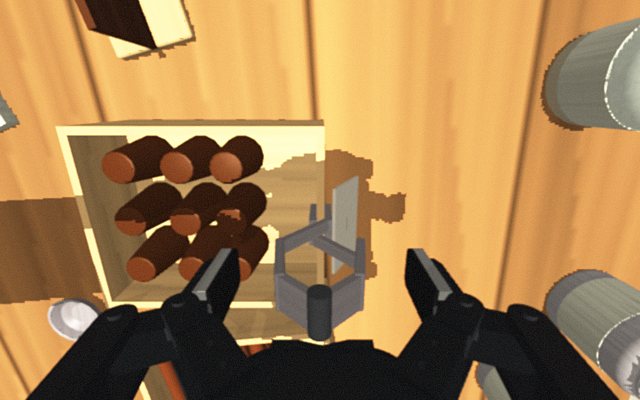

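View pics/s9c.png

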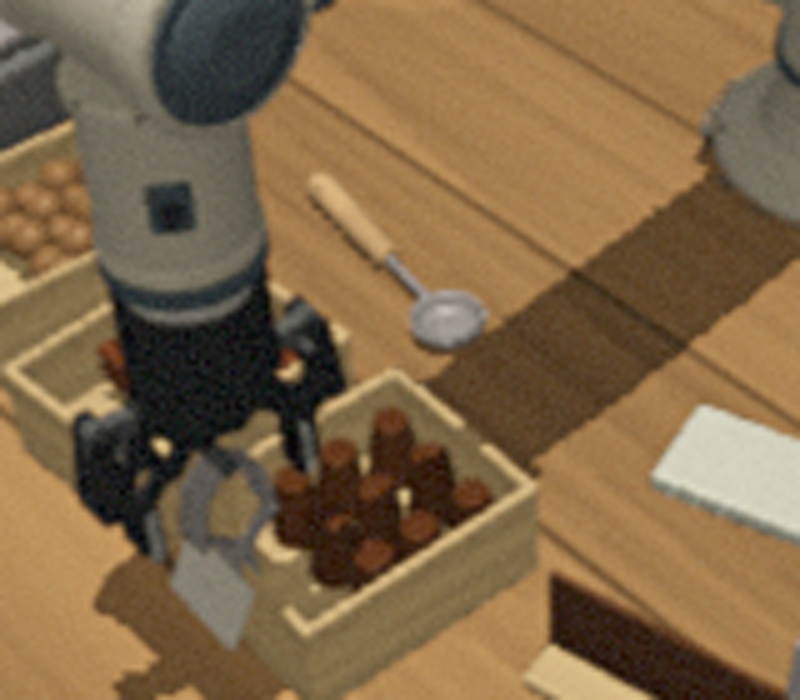

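The clip has closed on the wall, card outside, free between the open fingers (hinge at (320,312) in w8). I withdraw straight up and check.

```bash
python3 -m jog '{"linear":[[0,0,-0.4],[0,0,-0.8],[0,0,-0.9],[0,0,-0.9],[0,0,-0.9]],"twist":[0,0,0,0,0]}'
python3 -m jog '{"linear":[[0,0,-0.9],[0,0,-0.9],[0,0,-0.6],[0,0,0],[0,0,0]],"twist":[0,0,0,0,0]}'
python3 -c "
from h import *
wsnap('w9')
snap('scene','s10');crop('s10',200,150,330,270,6,'s10c');crop('w9',250,80,400,260,3.3,'w9c')"
```

```text
time_s: 10.7
tcp_pos: [0.6045, 0.056, 0.197]
tool_rot: [0.001, 0.727, 0.687, 0.001]
ft_force: [-0.2, 0.1, 0.8]
width: 0.0849
time_s: 11.2
tcp_pos: [0.6043, 0.056, 0.2425]
tool_rot: [0.0, 0.727, 0.687, 0.0]
ft_force: [0.5, 0.1, 0.6]
width: 0.0855
t 11.2 tcp [0.6043 0.056  0.2425] yaw of tool y -0.0566 z [ 5.e-04 -0.e+00 -1.e+00] F [0.5 0.1 0.6] w 0.0855 [ 0.04  0.11  1.22 -0.    1.82  0.09]
```

View pics/w9.png

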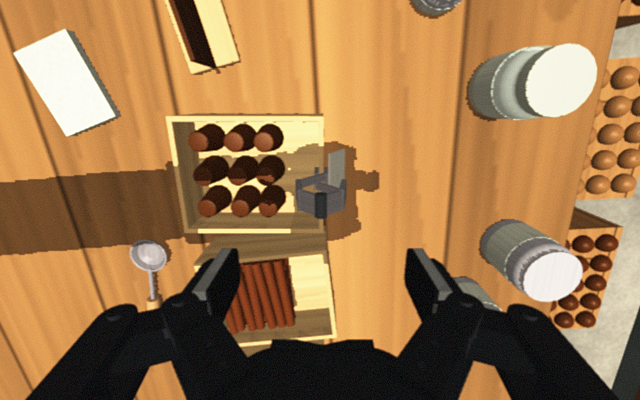

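View pics/s10c.png

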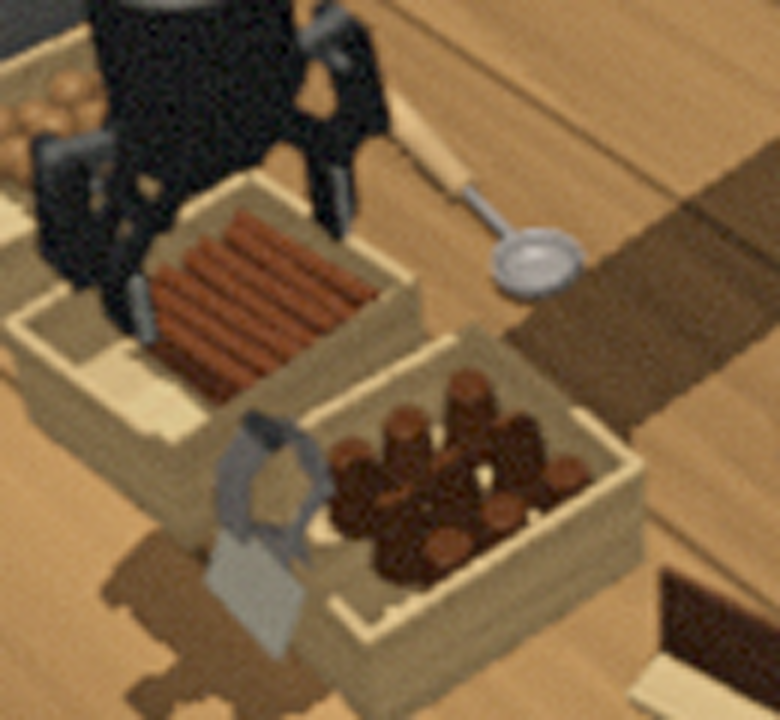

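View pics/w9c.png

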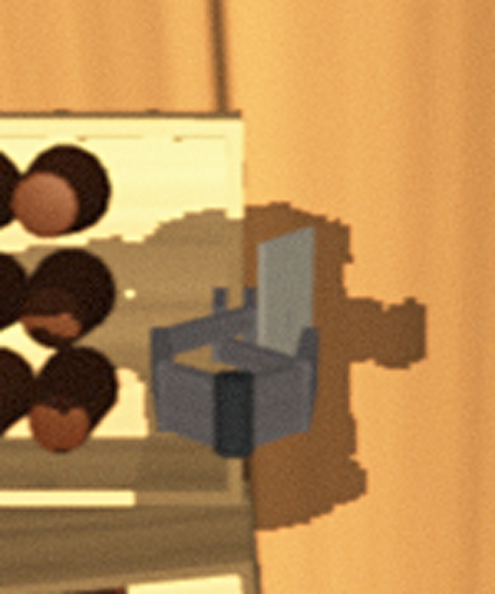

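```bash
python3 -c "
from h import *
r=load('w9');p=lambda x,y:(250+x/3.3,80+y/3.3)
print('hinge',pt(r,*p(234,412)).round(4))
a=atz(r,*p(234,375),.157);b=atz(r,*p(234,452),.157);print(a.round(4),b.round(4),'yaw of hinge axis',np.arctan2(-(a-b)[0],(a-b)[1]))
for n,q in(('plateL',(160,390)),('plateR',(310,395))):print(n,pt(r,*p(*q)).round(4))
a=atz(r,*p(243,118),.07);print('wall outer far corner',a.round(4))
print('card mid',pt(r,*p(287,290)).round(4))
"
```

```text
hinge [0.6022 0.0562 0.154 ]
[0.6028 0.0667 0.157 ] [0.6017 0.047  0.157 ] yaw of hinge axis -0.05789038430156192
plateL [0.5829 0.0576 0.1379]
plateR [0.6227 0.0495 0.1249]
wall outer far corner [0.6085 0.1215 0.07  ]
card mid [0.6202 0.0645 0.0598]
```

```bash
python3 -c "
from h import *
print(arm.hand_in());print(arm.sense()['time_s'])"
```

```text
the job is handed in; nothing more can be done
None
the job is handed in; nothing more can be done
```

The card tweezers now grip the middle of the far wall of the sugar-cone box on their own, upright, with the card on the outside. I squeezed them open (35 mm between the pads), lifted them off the rail and turned them square to the box. I then lowered them held open over the wall, let them close, withdrew straight up and handed in at about 11.3 s.

Last checks before handing in:
- **Position:** the hinge measured (0.602, 0.056). The wall's centreline there is about x 0.602, and its middle is between y 0.055 and 0.058.
- **Depth:** the hinge top is at about 0.154 to 0.158 m, which puts the jaws roughly 22 mm down over the wall.
- **Squareness:** the hinge axis yaw is -0.058 rad, against about -0.056 for the wall.
- **Card and robot:** the middle of the card is about 15 mm beyond the wall's outer face. The gripper was well clear, with no contact force.

- **Disagreement:** the wrist camera read about 2.5 mm off in x when I compared it with the fingers at the grasp. I corrected for that by comparing the wall with the rail strip in the wrist pictures. Separate estimates of the wall's middle differed by 3 to 4 mm.
- **Not measured:** I could not read the opening angle directly and judged it from the finger width and the pictures.

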